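# Stack repaired phones with a separator between

### The arm

A 6-joint arm with a two-finger parallel gripper is mounted at the origin on the work surface. World frame = base frame: x ahead of the robot, y to its left, z up, the work surface at z = 0. Lengths are in m, angles in rad, forces in N, time in s.
With the tool pointing down it reaches from about 0.325 to 0.85 m from the base axis. Payload 15.5 kg.
Tool frame: the origin (TCP) lies between the finger pads; the fingertips stand 25 mm ahead of it and the grasp point (between the pads) lies 6 mm ahead of it; z points along the fingers, y is the line along which they close (so a half turn about z gives the same grasp; the last joint's range is limited). The gripper opens to 91 mm and grips with 3 to 60 N. Pads are 32 mm wide; open, the fingers measure 118 mm over their backs; the gripper's body (76 mm by 178 mm) begins 60 mm behind the grasp point.
Start: joints at [-1.284, 0.494, 1.345, -0, 1.302, -0.096], TCP at [0.233, -0.58, 0.239] pointing down, gripper open.
Joint ranges: [-2.91, 2.91], [-0.82, 2.16], [0.22, 2.67], [-1.22, 4.37], [0.12, 2.79], [-3.08, 3.08]. Speed limits (rad/s): [1.89, 1.89, 2.57, 3.01, 3.01, 3.01].

### API

Orientations are given as [roll, pitch, yaw] about the fixed x, y, z axes, in that order (R = Rz(yaw) Ry(pitch) Rx(roll)).
In Python, from rig import bot gives the robot as it stands.
- The arm moves only by the tool servo_tool, never from a script. Its argument "series" is one flat list of numbers, 6 for each row, row after row: the shift along the world's x, y, z each as a share of 2 cm, from -1 to 1, then the turn, a rotation vector about the world's x, y, z each as a share of 0.15 rad, from -1 to 1. In form: [dx, dy, dz, rx, ry, rz, dx, dy, dz, rx, ry, rz, ...]. A call has exactly 5 rows; each row shifts and turns the commanded pose from where the row before left it; what a row does not reach is not made up. A row lasts 1/10 s, in which the tool goes at most 50 mm and 8.59 degrees, less where a joint would pass 70% of its speed; a pose out of reach is approached as far as the arm can. A call with a number of a shift or a turn outside -1 to 1 is refused whole. A call with a gripper value outside its range is refused whole. "claw" is the opening, from -1 (shut) to 1 (fully open), set as the call begins (left out, the last holds). The fingers move at their own pace and stop on an object; "squeeze" is the grip in N (left out, the last holds). Time passes only in rows, so rows that do not move let the fingers close, or fill a call up. It gives the time, the measured TCP pose, the force, the opening and the grip force at its end, in the units of the state.
- bot.get_state(): the state, without advancing time (a new reading comes with each control period).
- bot.grab_frame(name): name is "scene" or "top" or "wrist"; returns a dict with "color" (480x640x3 uint8, red, green, blue), "K" (3x3 intrinsics, pixels), "D" ([k1, k2, p1, p2, k3] as OpenCV has them; the pictures are not rectified), "view" (4x4, takes a point from world to camera coordinates). Camera axes: x right, y up, looking along -z (the intrinsics and any distortion apply to the point x, -y, -z); pixel columns grow to the right and rows downward; lengths in m; the calibration is good to about 2 mm. A picture is of the moment at which its call begins. There is no depth.
- bot.job_done(): hands the job in; it is judged then, once.
Trained networks look in a picture, given as the dict that the camera call returned (one of the last four; its "shot" number tells which), for a name from the list of things; names that differ only in an ending like _2 or _b are one class to them, and where a whole thing is asked for, a point or a joint stands for the part that bears it (a point fixed in the world has none). Each returns a list of dicts, best first, with "confidence" (0 to 1); they miss things now and then, are a little off and sometimes report something else, mostly with a low value. They report only what shows in the picture. A call takes as long as a camera call. They do not tell look-alikes from the thing itself.
- bot.find_in(thing, picture): "rect" ([centre column, centre row, width, height] as shares, 0 to 1, of the picture: columns of its width, rows of its height, round what is visible of it).
- bot.trace(thing, picture): "pixels" (480x640 bool, what is visible of it) and "rect" ([centre column, centre row, width, height] as shares, 0 to 1, of the picture: columns of its width, rows of its height, round what is visible of it).
- bot.landmark_of(thing, picture): "position" ([column, row] as shares, 0 to 1, of the picture: columns of its width, rows of its height: a listed point, or the origin of a listed thing).
The state is a dict: "time_s": time; "qpos": joint angles; "qvel": joint speeds; "joint_torque": joint torques, N m; "ee_pos": TCP position; "tcp_rot": TCP orientation; "ft_force": force on the tool from outside, world axes, zero at the start; "wrist_torque": the same for the moment, N m; "gripper_width": finger opening in m; "grip_force": force on a finger pad.
Only numpy, scipy, OpenCV 4.12 (cv2) and the standard library are available. Lean on these libraries where they do the work, as an engineer would, in place of code of your own. Each camera call takes 0.05 s, during which the arm holds its last target. There are 200 camera calls.

### The job

Stack the two repaired phones so that their glass never touches: slide the pink separator sheet off its ledge over the silver phone lying in the stand's pocket, until it lies flat on that phone, square to it and up against the orange end stop. Then lay the red phone on the sheet, screen up, squarely above the silver one, setting it down gently and letting go. Leave the silver phone in its pocket and the screwdriver, spool and parts tray where they are.

Things in the scene. Friction and masses are not known exactly. Their poses are not given: they have to be found in the camera images.
- stand: Fixed stacking stand, 110 (x) by 302 (y) mm. Origin on the table under the pocket's centre; sheet slides along +y. Pocket 68 by 136 mm, floor 6 mm high, rim 11 mm high. Aluminium ledge, top 15 mm above the table, spans y -217 to -80 mm. Orange end stop: inner face at y +74 mm, top at 32 mm. Open at both sides (x).
- lower_phone: Silver-framed phone, 64 (x) by 132 (y) by 8 mm, 160 g, loose in the stand's pocket, screen up, its top 14 mm above the table (1 mm below the ledge). Origin at the centre of its underside.
- separator: Stiff pink plastic sheet, 88 (x) by 146 (y) by 6 mm, about 70 g, loose on the ledge at the start, its trailing (-y) end sticking out 8 to 20 mm beyond the ledge's end. Origin at the centre of its underside. Against the end stop its centre is at y = +1 mm in the stand's frame, its underside 14 mm and its top 20 mm above the table.
- upper_phone: Red-framed phone, 64 (x) by 132 (y) by 8 mm, about 160 g, screen up, lying on the black rest. Origin at the centre of its underside, 12 mm above the table at the start. Can be gripped across its 64 mm width.
- rest: Fixed black rubber rest under the red phone, 46 (x) by 110 (y) by 12 mm, narrower than the phone so that its long edges are free. Origin at the centre of its underside.
- driver: Screwdriver, 160 mm long, lying on the table beyond the red phone. Bystander. Origin at its middle, on the table.
- spool: White spool, 60 mm across, 30 mm high, standing beyond the stand. Bystander. Origin at the centre of its underside.
- parts_tray: Clear tray with compartments, 100 (x) by 140 (y) by 30 mm, beyond the stand. Bystander. Origin at the centre of its underside.
Things that resemble listed ones, but are neither listed nor needed, are in the scene too. Leave any blue or yellow look-alike of the upper_phone alone.

How it is judged:
By the outcome, as a careful person would: the job done as asked, in the order asked, and still so for the second after the job is handed in, with the robot touching nothing.
It also fails if it takes over 50 s, if anything falls off the work surface, if the arm or the gripper's body presses on something with over 40 N, if the wrist force passes 120 N, or if a joint passes its speed limit or range.

## Working session

There is one attempt and no reset: what is moved stays moved. The work goes in short steps, Python scripts to look and compute and a tool call to move; the robot and the scene stay as the last step left them, time stands still between calls to the robot, and variables do not carry over. Pictures are saved under pics/ and viewed, at most 12 in all, crops included, and the job is handed in when it is done.

Besides the shell and the picture viewer there is one more tool, called after ">>>" by a JSON object that holds its "method" and its "body", one argument or row to a line. servo_tool: Moves the arm, as the interface text tells. Its arguments: {"type":"object","properties":{"series":{"type":"array"},"claw":{"type":"number"},"squeeze":{"type":"number"}},"required":["series"]}

```bash
mkdir -p pics; cat > h.py <<'E'
import numpy as np, cv2
from rig import bot
def ray(f,px):
    K=np.array(f["K"]);D=np.array(f["D"]);V=np.array(f["view"])
    u=cv2.undistortPoints(np.array(px,float).reshape(-1,1,2),K,D).reshape(-1,2)
    d=np.c_[u[:,0],-u[:,1],-np.ones(len(u))]@V[:3,:3]
    return -V[:3,:3].T@V[:3,3],d
def onz(f,px,z):
    o,d=ray(f,px); return o+d*((z-o[2])/d[:,2])[:,None]
def proj(f,P):
    V=np.array(f["view"]);c=np.atleast_2d(P)@V[:3,:3].T+V[:3,3]
    q=c*[1,-1,-1]
    return cv2.projectPoints(q,np.zeros(3),np.zeros(3),np.array(f["K"]),np.array(f["D"]))[0].reshape(-1,2)
def save(f,n): cv2.imwrite(f"pics/{n}.png",f["color"][:,:,::-1])
def rect(f,m,z):
    "min-area rect of mask, in world on plane z: centre, sizes, angle of the long side"
    c=max(cv2.findContours(m.astype(np.uint8),0,cv2.CHAIN_APPROX_NONE)[0],key=cv2.contourArea)
    p=onz(f,c.reshape(-1,2),z)[:,:2]
    (cx,cy),(w,h),a=cv2.minAreaRect((p*1000).astype(np.float32))
    if w>h: w,h,a=h,w,a-90
    return np.round([cx,cy,w,h,(a+90)%180],1)  # mm, deg of long axis from +x
E
cat > a.py <<'E'
from h import *
Z=dict(stand=.011,lower_phone=.014,separator=.021,upper_phone=.02,rest=.012,driver=.01,spool=.03,parts_tray=.03)
for n in ["top","scene"]:
    f=bot.grab_frame(n); save(f,n+"0")
    for t,z in Z.items():
        for r in bot.trace(t,f)[:4]:
            print(n,t,round(r["confidence"],2),np.round(np.array(r["rect"])*[640,480,640,480]),rect(f,r["pixels"],z), np.round(f["color"][r["pixels"]].mean(0)))
s=bot.get_state();print(s)
E
python3 a.py
```

```text
top stand 0.57 [232. 220. 105.  49.] [507.4  86.9 119.1 303.6  97.5] [73. 68. 71.]
top stand 0.55 [211. 223.  44.  21.] [500.1 148.   64.1 129.1  96.5] [22. 23. 30.]
top lower_phone 0.56 [210. 223.  49.  22.] [498.3 148.7  64.4 132.1  98.6] [23. 24. 31.]
top separator 0.66 [262. 220.  54.  33.] [521.7  -1.4  91.7 148.6 102.8] [113.  68.  88.]
top upper_phone 0.73 [383. 187.  39.  43.] [ 648.2 -329.9   64.4  131.8   32. ] [113. 116.  45.]
top upper_phone 0.65 [482. 233.  42.  28.] [ 525.6 -617.4   60.8  129.5   90.7] [ 32.  51. 107.]
top upper_phone 0.64 [378. 232.   9.  21.] [ 507.  -325.    22.4   62.9    3.4] [37. 26. 32.]
top upper_phone 0.61 [490. 288.  30.  16.] [ 366.8 -644.8   53.3   63.1   69.2] [32. 45. 85.]
top driver 0.77 [324. 144.  10.  36.] [ 768.  -147.6   23.4   93.4    4.7] [98. 35. 39.]
top spool 0.69 [246. 138.  25.  23.] [755.7  79.1  55.3  62.6   6.3] [ 99. 102. 108.]
top parts_tray 0.82 [194. 134.  52.  38.] [750.5 227.1 109.3 144.1  93.5] [86. 90. 98.]
scene stand 0.66 [422. 276. 129.  42.] [505.5  84.4 153.3 311.9  98.9] [108.  98.  97.]
scene lower_phone 0.58
[... 1077 characters left out ...]
132. 137. 143.]
{'time_s': 0.9, 'qpos': array([-1.28449098e+00,  4.93584203e-01,  1.34553506e+00, -3.22456624e-06,
        1.30248840e+00, -9.55110068e-02]), 'qvel': array([-0.00169256, -0.00085869,  0.00044374, -0.00119371, -0.00017916,
        0.00058053]), 'joint_torque': array([ 5.13654682e-03, -8.78650475e+01, -3.82239282e+01,  7.13778078e-02,
        4.36726213e-02, -6.13887914e-05]), 'ee_pos': array([ 0.2328709 , -0.57998189,  0.23891289]), 'tcp_rot': array([-3.14157741e+00,  1.66347849e-06,  3.81817213e-01]), 'ft_force': array([-0.05357722,  0.04291835,  0.47956043]), 'wrist_torque': array([0.008641  , 0.00652039, 0.03038732]), 'grip_force': 0.0, 'gripper_width': 0.09152144115325195}
```

```bash
python3 - <<'E'
import cv2
a=cv2.imread("pics/top0.png")[110:310,150:530]; b=cv2.imread("pics/scene0.png")[170:410,130:540]
import numpy as np
a=cv2.resize(a,(800,421));
cv2.imwrite("pics/t0c.png",a);cv2.imwrite("pics/s0c.png",cv2.resize(b,(800,468)))
E
```

```text
(no output)
```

View pics/t0c.png

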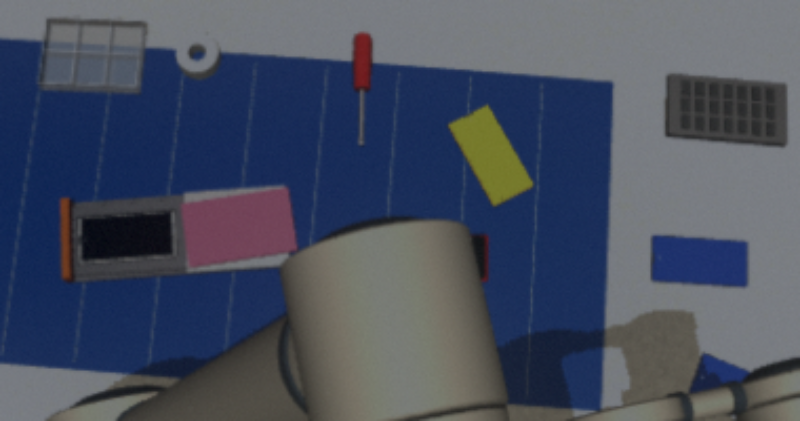

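View pics/s0c.png

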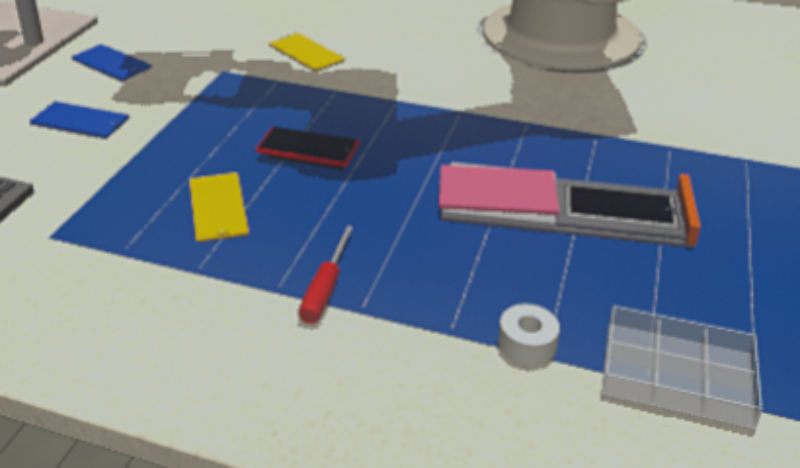

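The top view shows the stand (orange stop at crop 65,240), the silver phone (125,237) and the pink sheet (240,227), which is slightly skewed. The arm hides the red phone there, but the scene view shows it at (308,147). I'll move over toward the sheet's trailing end, with the fingers lined up across the stand.

>>> {"method": "servo_tool", "body": {
  "series": [0.6,0.9,0,0,0,0.88,0.6,0.9,0,0,0,0.88,0.6,0.9,0,0,0,0.88,0.6,0.9,0,0,0,0.88,0.6,0.9,0,0,0,0.88],
  "claw": 0.1
}}

```text
time_s: 1.4
ee_pos: [0.2933, -0.4893, 0.239]
tcp_rot: [3.141, 0.0, 1.047]
ft_force: [0.3, 0.6, -0.1]
gripper_width: 0.0542
grip_force: 0.0
```

>>> {"method": "servo_tool", "body": {
  "series": [0.6,0.9,0,0,0,0.88,0.6,0.9,0,0,0,0.88,0.6,0.9,0,0,0,0.88,0.6,0.9,0,0,0,0.88,0.6,0.9,0,0,0,0.88]
}}

```text
time_s: 1.9
ee_pos: [0.3533, -0.3993, 0.239]
tcp_rot: [3.141, 0.0, 1.707]
ft_force: [0.5, -0.7, 0.2]
gripper_width: 0.0499
grip_force: 0.0
```

>>> {"method": "servo_tool", "body": {
  "series": [0.6,0.9,0,0,0,0,0.6,0.9,0,0,0,0,0.6,0.9,0,0,0,0,0.6,0.9,0,0,0,0,0.6,0.9,0,0,0,0]
}}

```text
time_s: 2.4
ee_pos: [0.4133, -0.3093, 0.239]
tcp_rot: [3.141, 0.0, 1.702]
ft_force: [0.6, -0.6, -0.7]
gripper_width: 0.0501
grip_force: 0.0
```

>>> {"method": "servo_tool", "body": {
  "series": [0.6,0.9,0,0,0,0,0.6,0.9,0,0,0,0,0.6,0.9,0,0,0,0,0.6,0.9,0,0,0,0,0.6,0.9,0,0,0,0]
}}

```text
time_s: 2.9
ee_pos: [0.4733, -0.2192, 0.239]
tcp_rot: [3.141, 0.0, 1.702]
ft_force: [-0.2, -0.6, -0.4]
gripper_width: 0.0503
grip_force: 0.0
```

>>> {"method": "servo_tool", "body": {
  "series": [0.6,0.9,0,0,0,0,0.6,0.9,0,0,0,0,0.6,0.9,0,0,0,0,0.6,0.9,0,0,0,0,0,0,0,0,0,0]
}}

```text
time_s: 3.4
ee_pos: [0.5219, -0.1463, 0.239]
tcp_rot: [3.141, -0.0, 1.704]
ft_force: [0.3, -0.2, 0.3]
gripper_width: 0.0503
grip_force: 0.0
```

```bash
cat > b.py <<'E'
from h import *
Z=dict(stand=.011,lower_phone=.014,separator=.021,upper_phone=.02)
for n in ["top","scene","wrist"]:
    f=bot.grab_frame(n); save(f,n+"1")
    if n=="wrist": print(np.round(f["view"],3), np.round(f["K"]))
    for t,z in Z.items():
        for r in bot.trace(t,f)[:3]:
            print(n,t,round(r["confidence"],2),np.round(np.array(r["rect"])*[640,480,640,480]),rect(f,r["pixels"],z), np.round(f["color"][r["pixels"]].mean(0)))
s=bot.get_state();print(s["ee_pos"],s["tcp_rot"],s["qpos"],s["time_s"],s["gripper_width"])
E
python3 b.py
```

```text
top stand 0.8 [228. 216.  98.  34.] [513.4 181.4  76.2 121.9  94.2] [63. 54. 52.]
top lower_phone 0.64 [203. 225.  31.  25.] [496.  169.5  63.5  89.   97.4] [23. 24. 25.]
top separator 0.65 [277. 205.  15.  10.] [563.1 -42.7  29.3  43.2 102.8] [90. 49. 57.]
top upper_phone 0.88 [358. 231.  44.  25.] [ 502.6 -268.2   68.5  131.7   94.4] [19. 15. 23.]
top upper_phone 0.88 [384. 184.  37.  47.] [ 649.4 -329.1   66.8  132.1   31.5] [106. 109.  42.]
top upper_phone 0.84 [481. 235.  43.  25.] [ 525.7 -617.4   62.7  129.7   91. ] [ 32.  49. 101.]
scene stand 0.97 [423. 278. 131.  46.] [506.   85.3 156.4 312.   98.5] [98. 88. 89.]
scene lower_phone 0.89 [447. 276.  61.  20.] [510.4 148.4  72.2 131.6  98.1] [53. 54. 59.]
scene separator 0.98 [386. 269.  60.  20.] [532.2  -2.9  95.2 145.5 103.6] [151.  80. 100.]
scene upper_phone 0.94 [187. 202.  35.  23.] [ 384.2 -666.9   69.2  136.9   68.9] [ 50.  82. 152.]
scene upper_phone 0.91 [289. 247.  51.  20.] [ 516.1 -269.9   73.2  135.4   91.7] [59. 40. 46.]
scene upper_phone 0.79 [287. 196.  38.  18.] [ 247.8 -384.4   66.6  132.6   58.3] [184. 165
[... 174 characters left out ...]
.   0.   1.]]
wrist stand 0.61 [345.  70. 124. 138.] [476.  -12.4  14.5 124.2 101.1] [197. 190. 191.]
wrist separator 0.72 [346.  76. 108. 152.] [526.5  -9.6  89.  133.8 103.2] [222. 124. 153.]
wrist upper_phone 0.88 [ 82. 377.  22.  24.] [ 266.1 -366.6   25.    34.9   96.7] [226. 218.  51.]
wrist upper_phone 0.69 [294. 324.  65. 108.] [ 508.1 -238.2   62.    69.7   96.6] [46. 26. 41.]
wrist upper_phone 0.69 [368. 383.  32.  25.] [ 602.1 -336.1   31.2   35.7  114.4] [226. 219.  44.]
[ 0.5208643  -0.14805522  0.23891075] [ 3.14157812e+00 -6.62572298e-06  1.70173088e+00] [-3.87240941e-01  3.76488425e-01  1.55202152e+00  1.38273342e-05
  1.21307337e+00 -5.18180332e-01] 4.15 0.050052722532953405
```

View pics/wrist1.png

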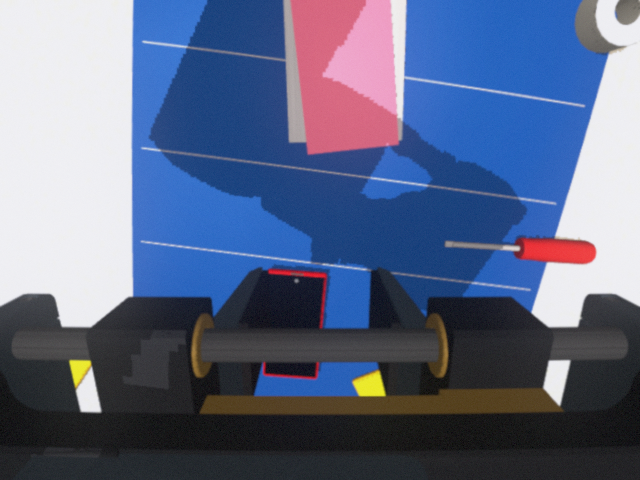

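The wrist view shows the sheet's trailing corners at (307,154) and (399,144), the ledge end at row ~142, and the red phone at (295,325). I'll look once from above the stand to get accurate poses.

>>> {"method": "servo_tool", "body": {
  "series": [0,1,0,0,0,0,0,1,0,0,0,0,0,1,0,0,0,0,0,1,0,0,0,0,0,1,0,0,0,0]
}}

```text
time_s: 4.65
ee_pos: [0.5208, -0.0472, 0.239]
tcp_rot: [3.141, 0.0, 1.702]
ft_force: [-0.5, 1.4, 0.2]
gripper_width: 0.0502
grip_force: 0.0
```

>>> {"method": "servo_tool", "body": {
  "series": [0,1,0,0,0,0,0,1,0,0,0,0,0,1,0,0,0,0,0,1,0,0,0,0,0,1,0,0,0,0]
}}

```text
time_s: 5.15
ee_pos: [0.5208, 0.0528, 0.2389]
tcp_rot: [3.142, 0.0, 1.702]
ft_force: [0.3, 1.0, 0.0]
gripper_width: 0.0502
grip_force: 0.0
```

>>> {"method": "servo_tool", "body": {
  "series": [0,1,0,0,0,0,0,1,0,0,0,0,0,0,0,0,0,0,0,0,0,0,0,0,0,0,0,0,0,0]
}}

```text
time_s: 5.65
ee_pos: [0.5209, 0.0914, 0.2389]
tcp_rot: [-3.142, 0.0, 1.702]
ft_force: [-0.1, -0.3, 0.0]
gripper_width: 0.0501
grip_force: 0.0
```

```bash
cat > c.py <<'E'
from h import *
Z=dict(stand=.011,lower_phone=.014,separator=.021)
f=bot.grab_frame("wrist"); save(f,"wrist2")
for t,z in Z.items():
    for r in bot.trace(t,f)[:2]:
        print(t,round(r["confidence"],2),rect(f,r["pixels"],z))
np.savez("f2.npz",**{k:f[k] for k in("K","D","view")})
s=bot.get_state();print(s["ee_pos"],s["time_s"])
E
python3 c.py
```

```text
stand 0.75 [507.2  99.4 115.8 274.7  98.4]
lower_phone 0.88 [501.9 146.8  64.5 132.5  99.2]
separator 0.9 [520.5  16.8  88.5 107.  103.7]
[0.52090287 0.09146023 0.23892678] 5.85
```

View pics/wrist2.png

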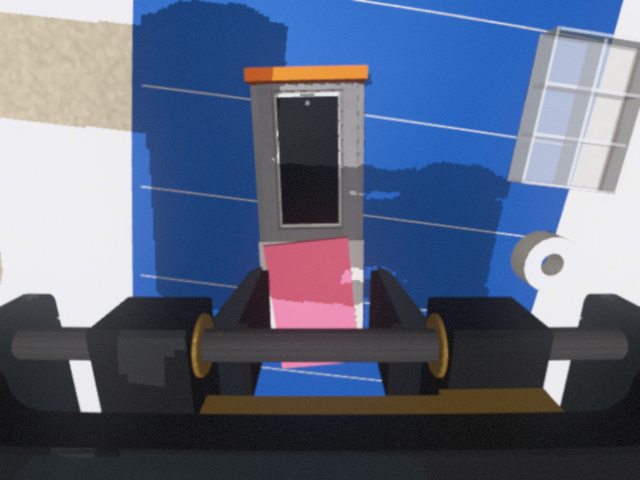

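```bash
python3 - <<'E'
from h import *
f=dict(np.load("f2.npz"))
def P(n,px,z): 
    p=onz(f,px,z)[:,:2]*1000; print(n,np.round(p,1).tolist()); return p
a=P("phone",[(276,92),(341,92),(341,226),(281,226)],.014)
d=lambda p,q:np.round(np.degrees(np.arctan2(*(q-p)[::-1])),1)
print(a.mean(0),d(a[2],a[1]),d(a[3],a[0]),d(a[3],a[2]),d(a[0],a[1]))
s=P("standsides",[(251,84),(258,239),(365,84),(363,239)],.011);print(d(s[1],s[0]),d(s[3],s[2]),d(s[0],s[2]))
o=P("stop top inner",[(245,81),(368,78)],.032);print(d(o[0],o[1]))
o=P("stop top outer",[(244,68),(368,65)],.032);print(d(o[0],o[1]))
b=P("sheet",[(264,246),(347,238),(357,360),(282,367)],.021)
print(b.mean(0),d(b[3],b[0]),d(b[2],b[1]),d(b[0],b[1]),d(b[3],b[2]),np.linalg.norm(b[0]-b[1]),np.linalg.norm(b[0]-b[3]))
E
```

```text
phone [[463.2, 208.0], [524.3, 216.0], [543.2, 87.1], [481.3, 79.0]]
[503.0051385 147.5157363] 98.3 98.0 7.4 7.4
standsides [[438.4, 212.5], [458.3, 61.1], [546.1, 226.5], [568.6, 75.5]]
97.5 98.5 7.4
stop top inner [[436.9, 211.8], [545.9, 228.5]]
8.7
stop top outer [[435.1, 222.5], [544.2, 239.1]]
8.7
sheet [[466.5, 57.2], [550.5, 76.9], [583.5, -63.7], [499.6, -84.0]]
[525.03707118  -3.41008598] 103.2 103.2 13.1 13.6 86.2609691599906 145.08431236172288
```

Stand yaw is ≈8.0° with the pocket at (503,147.5). The sheet sits 0.8 mm off laterally and is skewed +5.2°, with its tail ≈8–11 mm past the ledge, so the measurements agree with the given sizes. Next I go behind the tail and lower the tips to ~16.5 mm.

>>> {"method": "servo_tool", "body": {
  "series": [0.09,-1,0,0,0,0.06,0.09,-1,0,0,0,0,0.09,-1,0,0,0,0,0.09,-1,0,0,0,0,0.09,-1,0,0,0,0]
}}

```text
time_s: 6.35
ee_pos: [0.5299, -0.0091, 0.239]
tcp_rot: [3.142, 0.0, 1.71]
ft_force: [0.6, 0.5, 0.5]
gripper_width: 0.0503
grip_force: 0.0
```

>>> {"method": "servo_tool", "body": {
  "series": [0.09,-1,0,0,0,0,0.09,-1,0,0,0,0,0.09,-1,0,0,0,0,0.09,-1,0,0,0,0,0.13,-1,0,0,0,0]
}}

```text
time_s: 6.85
ee_pos: [0.5395, -0.1092, 0.2389]
tcp_rot: [-3.142, -0.0, 1.71]
ft_force: [0.4, -0.8, 0.0]
gripper_width: 0.0501
grip_force: 0.0
```

>>> {"method": "servo_tool", "body": {
  "series": [0,-0.08,-1,0,0,0,0,0,-1,0,0,0,0,0,-1,0,0,0,0,0,-1,0,0,0,0,0,-1,0,0,0]
}}

```text
time_s: 7.35
ee_pos: [0.5396, -0.11, 0.1382]
tcp_rot: [3.141, 0.0, 1.71]
ft_force: [-0.2, -0.5, -0.1]
gripper_width: 0.0503
grip_force: 0.0
```

>>> {"method": "servo_tool", "body": {
  "series": [0,0,-1,0,0,0,0,0,-1,0,0,0,0,0,-1,0,0,0,0,0,-0.9,0,0,0,0,0,0,0,0,0]
}}

```text
time_s: 7.85
ee_pos: [0.5385, -0.1096, 0.0591]
tcp_rot: [-3.139, -0.001, 1.71]
ft_force: [0.3, 0.1, 0.9]
gripper_width: 0.05
grip_force: 0.0
```

>>> {"method": "servo_tool", "body": {
  "series": [0,0,-0.5,0,0,0,0,0,-0.4,0,0,0,0,0,-0.05,0,0,0,0,0,0,0,0,0,0,0,0,0,0,0]
}}

```text
time_s: 8.35
ee_pos: [0.5399, -0.1096, 0.0423]
tcp_rot: [3.141, 0.0, 1.711]
ft_force: [-0.7, -0.2, -0.7]
gripper_width: 0.05
grip_force: 0.0
```

>>> {"method": "servo_tool", "body": {
  "series": [-0.035,0.248,-0.03,0,0,0,-0.035,0.248,0,0,0,0,-0.035,0.248,0,0,0,0,-0.035,0.248,0,0,0,0,-0.035,0.248,0,0,0,0]
}}

```text
time_s: 8.85
ee_pos: [0.5361, -0.0843, 0.0414]
tcp_rot: [3.142, 0.0, 1.711]
ft_force: [-0.4, -1.4, -0.0]
gripper_width: 0.05
grip_force: 0.3
```

>>> {"method": "servo_tool", "body": {
  "series": [-0.035,0.248,0,0,0,0,-0.035,0.248,0,0,0,0,-0.035,0.248,0,0,0,0,-0.035,0.248,0,0,0,0,-0.035,0.248,0,0,0,0]
}}

```text
time_s: 9.35
ee_pos: [0.5326, -0.0596, 0.0413]
tcp_rot: [3.142, 0.0, 1.711]
ft_force: [0.3, -0.5, -0.2]
gripper_width: 0.0502
grip_force: 0.3
```

```bash
cat > d.py <<'E'
from h import *
import sys
f=bot.grab_frame(sys.argv[1]); save(f,sys.argv[2])
for r in bot.trace("separator",f)[:1]: print(round(r["confidence"],2),rect(f,r["pixels"],.021))
s=bot.get_state();p=s["ee_pos"]*1000-[503,147.5,0];a=np.radians(8);print(s["ee_pos"],"stand",p[0]*np.cos(a)+p[1]*np.sin(a),-p[0]*np.sin(a)+p[1]*np.cos(a),s["ft_force"],s["time_s"])
c={"wrist":(0,0,640,480),"scene":(340,230,160,110)}[sys.argv[1]]
im=f["color"][c[1]:c[1]+c[3],c[0]:c[0]+c[2],::-1];cv2.imwrite("pics/%s.png"%sys.argv[2],cv2.resize(im,(640,int(640*c[3]/c[2])),interpolation=cv2.INTER_CUBIC))
E
python3 d.py wrist w3
```

```text
0.81 [530.1  15.8  88.7 115.8  98. ]
[ 0.53248976 -0.05935669  0.04129041] stand 0.41388303841188545 -208.94775337038044 [-0.21883635  0.18769436 -0.32231515] 9.45
```

View pics/w3.png

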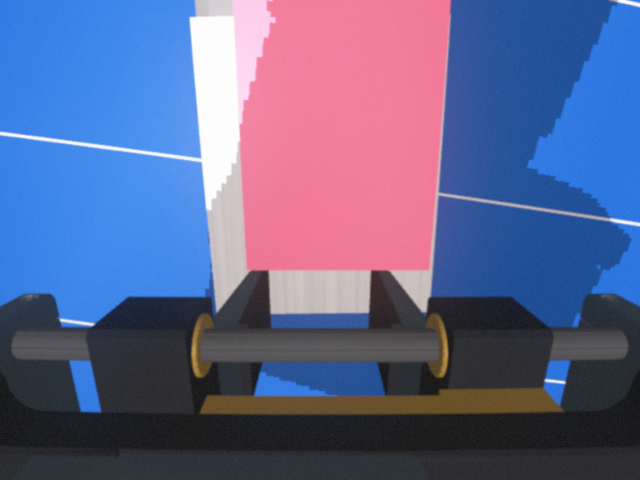

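The wrist view shows the sheet now square (98.0°), spanning columns 247–432 at its tail. It sits ≈9 mm to the stand's +x side of the finger midline. I'll nudge it back with the shut fingers from the +x side, at mid-length.

>>> {"method": "servo_tool", "body": {
  "series": [0.035,-0.248,0,0,0,0,0,0,1,0,0,0,0,0,1,0,0,0,0.515,0.865,0,0,0,0,0.515,0.865,0,0,0,0],
  "claw": -1
}}

```text
time_s: 9.95
ee_pos: [0.5547, -0.0309, 0.082]
tcp_rot: [3.14, 0.0, 1.709]
ft_force: [0.0, -0.3, -0.4]
gripper_width: 0.0127
grip_force: 0.0
```

>>> {"method": "servo_tool", "body": {
  "series": [0.515,0.865,0,0,0,0,0.515,0.865,0,0,0,0,0.515,0.865,0,0,0,0,0.515,0.865,0,0,0,0,0,0,0,0,0,0]
}}

```text
time_s: 10.45
ee_pos: [0.5965, 0.04, 0.0813]
tcp_rot: [3.14, -0.0, 1.712]
ft_force: [0.6, -0.6, -0.1]
gripper_width: 0.0007
grip_force: 0.0
```

```bash
python3 d.py wrist w4
```

```text
[0.59509285 0.03849064 0.08115016] stand 76.02543832620877 -120.76533103240013 [ 0.18649415 -0.14653737 -0.58391578] 10.55
```

View pics/w4.png

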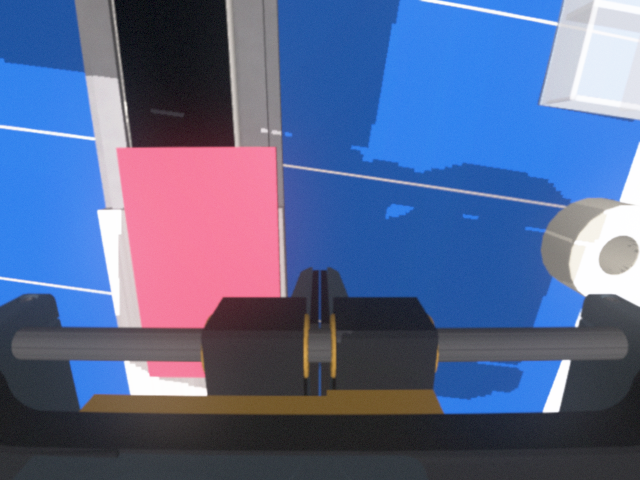

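```bash
python3 - <<'E'
from h import *
f=bot.grab_frame("wrist")
a=np.radians(8);R=np.array([[np.cos(a),np.sin(a)],[-np.sin(a),np.cos(a)]])
S=lambda px,z:print(np.round((onz(f,px,z)[:,:2]*1000-[503,147.5])@R.T,1).tolist())
S([(118,148),(277,147),(282,280)],.021)
S([(97,210),(283,207),(287,290)],.015)
S([(121,70),(230,70),(128,145),(234,145)],.014)
S([(78,20),(275,20),(82,50),(278,80)],.011)
E
```

```text
[[-36.3, -46.5], [51.9, -46.5], [52.5, -124.2]]
[[-57.5, -82.3], [53.7, -80.7], [54.8, -133.2]]
[[-32.8, -5.3], [26.8, -6.1], [-34.0, -45.0], [26.7, -45.4]]
[[-54.9, 20.8], [51.5, 19.0], [-54.9, 5.8], [52.3, -10.8]]
```

>>> {"method": "servo_tool", "body": {
  "series": [0,0,-1,0,0,0,0,0,-0.8,0,0,0,0,0,-0.2,0,0,0,0,0,0,0,0,0,0,0,0,0,0,0]
}}

```text
time_s: 11.1
ee_pos: [0.5954, 0.0385, 0.0419]
tcp_rot: [3.141, 0.0, 1.71]
ft_force: [0.3, 0.4, -0.2]
gripper_width: 0.0004
grip_force: 0.0
```

>>> {"method": "servo_tool", "body": {
  "series": [-0.183,-0.026,0,0,0,0,-0.183,-0.026,0,0,0,0,-0.183,-0.026,0,0,0,0,-0.183,-0.026,0,0,0,0,-0.183,-0.026,0,0,0,0]
}}

```text
time_s: 11.6
ee_pos: [0.5767, 0.0362, 0.0415]
tcp_rot: [3.141, 0.0, 1.711]
ft_force: [1.5, 0.0, 0.7]
gripper_width: 0.0002
grip_force: 0.6
```

```bash
sed -i 's/503,147.5/501.8,147.3/' d.py; cat >> d.py <<'E'
R=np.array([[np.cos(a),np.sin(a)],[-np.sin(a),np.cos(a)]])
h=cv2.cvtColor(f["color"],cv2.COLOR_RGB2HSV); m=((h[...,0]>160)&(h[...,1]>70)&(h[...,2]>90)).astype(np.uint8)
m=cv2.morphologyEx(m,cv2.MORPH_OPEN,np.ones((5,5)))
z=float(sys.argv[3]) if len(sys.argv)>3 else .021
for row in range(20,470,30):
    c=np.flatnonzero(m[row])
    if len(c)>60 and sys.argv[1]=="wrist": print(row,c[0],c[-1],np.round((onz(f,[(c[0]-.5,row),(c[-1]+.5,row)],z)[:,:2]*1000-[501.8,147.3])@R.T,1).tolist())
E
python3 d.py wrist w5
```

```text
0.84 [518.8  59.   89.1  89.8  98. ]
[0.57640955 0.0361922  0.04143196] stand 58.420239065765614 -120.41014925264835 [ 0.8412495  -0.01872227 -0.01547771] 11.7
170 144 300 [[-21.8, -55.5], [49.3, -55.8]]
200 144 300 [[-23.5, -69.1], [49.1, -69.3]]
230 143 300 [[-25.8, -83.3], [48.9, -83.4]]
260 139 301 [[-29.8, -98.2], [49.2, -98.2]]
290 139 294 [[-31.9, -113.9], [45.5, -113.7]]
320 139 206 [[-34.3, -130.3], [0.7, -130.1]]
380 140 206 [[-38.9, -166.0], [-2.5, -165.6]]
```

>>> {"method": "servo_tool", "body": {
  "series": [-0.09,-0.013,0,0,0,0,-0.09,-0.013,0,0,0,0,-0.045,-0.006,0,0,0,0,0,0,0,0,0,0,0,0,0,0,0,0]
}}

```text
time_s: 12.2
ee_pos: [0.5723, 0.0356, 0.0413]
tcp_rot: [-3.141, -0.0, 1.711]
ft_force: [0.6, 0.2, 0.5]
gripper_width: 0.0004
grip_force: 0.2
```

```bash
python3 d.py wrist w6
```

```text
0.56 [514.2  58.4  89.2  89.8  98.1]
[0.57235416 0.03558831 0.04125773] stand 54.320268958364395 -120.44376026287118 [-0.31239279  0.00898172 -0.02415708] 12.3
170 154 299 [[-21.5, -55.5], [44.5, -55.7]]
200 148 299 [[-26.0, -69.1], [44.3, -69.3]]
230 148 300 [[-27.7, -83.3], [44.5, -83.4]]
260 147 300 [[-30.2, -98.2], [44.3, -98.1]]
290 143 294 [[-34.2, -113.8], [41.1, -113.6]]
320 143 206 [[-36.5, -130.2], [-3.7, -130.0]]
380 140 206 [[-43.2, -165.9], [-6.9, -165.5]]
```

View pics/w6.png

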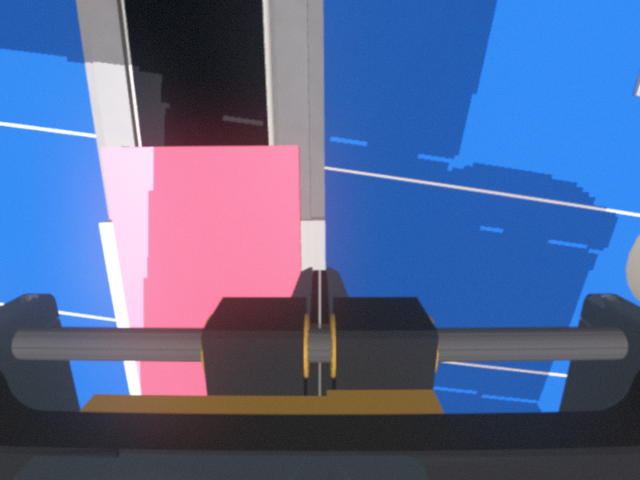

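The sheet's leading corners are at (101,148) and (300,146). It is centred to within ~0.5 mm and square. Now back behind it to push home.

>>> {"method": "servo_tool", "body": {
  "series": [0.495,0.07,0,0,0,0,0,0,1,0,0,0,0,0,1,0,0,0,-0.417,-0.888,0,0,0,0,-0.417,-0.888,0,0,0,0],
  "claw": -1
}}

```text
time_s: 12.8
ee_pos: [0.5666, 0.0014, 0.082]
tcp_rot: [3.14, 0.0, 1.712]
ft_force: [0.1, -0.4, -0.4]
gripper_width: 0.0006
grip_force: 0.0
```

>>> {"method": "servo_tool", "body": {
  "series": [-0.417,-0.888,0,0,0,0,-0.417,-0.888,0,0,0,0,-0.417,-0.888,0,0,0,0,-0.417,-0.888,0,0,0,0,0,0,0,0,0,0],
  "claw": 0.1
}}

```text
time_s: 13.3
ee_pos: [0.5321, -0.0712, 0.0813]
tcp_rot: [-3.141, 0.0, 1.709]
ft_force: [-0.1, -0.8, 0.1]
gripper_width: 0.0373
grip_force: 0.0
```

>>> {"method": "servo_tool", "body": {
  "series": [0,0,-1,0,0,0,0,0,-0.8,0,0,0,0,0,-0.2,0,0,0,0,0,0,0,0,0,0,0,0,0,0,0]
}}

```text
time_s: 13.8
ee_pos: [0.5328, -0.0693, 0.0416]
tcp_rot: [3.141, 0.0, 1.711]
ft_force: [-0.4, 0.0, -0.0]
gripper_width: 0.0498
grip_force: 0.0
```

>>> {"method": "servo_tool", "body": {
  "series": [-0.042,0.297,0,0,0,0,-0.042,0.297,0,0,0,0,-0.042,0.297,0,0,0,0,-0.042,0.297,0,0,0,0,-0.042,0.297,0,0,0,0]
}}

```text
time_s: 14.3
ee_pos: [0.528, -0.0392, 0.0414]
tcp_rot: [3.141, 0.0, 1.711]
ft_force: [0.3, -1.3, 0.6]
gripper_width: 0.0502
grip_force: 0.3
```

>>> {"method": "servo_tool", "body": {
  "series": [-0.056,0.396,0,0,0,0,-0.056,0.396,0,0,0,0,-0.056,0.396,0,0,0,0,-0.056,0.396,0,0,0,0,-0.056,0.396,0,0,0,0]
}}

```text
time_s: 14.8
ee_pos: [0.5223, 0.0005, 0.0413]
tcp_rot: [-3.142, -0.0, 1.711]
ft_force: [0.2, -0.6, -0.2]
gripper_width: 0.05
grip_force: 0.4
```

```bash
python3 d.py wrist w7|head -4
```

```text
0.72 [512.   74.7  89.1 115.7  98. ]
[0.52211028 0.00075786 0.04127687] stand -0.2820986048740721 -147.94265057313754 [-0.34098441 -0.03252287 -0.73971281] 14.9
20 214 430 [[-44.4, -22.8], [44.5, -22.8]]
50 257 428 [[-27.2, -34.3], [44.4, -34.2]]
```

>>> {"method": "servo_tool", "body": {
  "series": [-0.056,0.396,0,0,0,0,-0.056,0.396,0,0,0,0,-0.056,0.396,0,0,0,0,-0.056,0.396,0,0,0,0,-0.056,0.396,0,0,0,0]
}}

```text
time_s: 15.4
ee_pos: [0.5167, 0.0401, 0.0413]
tcp_rot: [-3.142, -0.0, 1.711]
ft_force: [-0.3, 0.1, -0.6]
gripper_width: 0.05
grip_force: 0.2
```

>>> {"method": "servo_tool", "body": {
  "series": [-0.021,0.149,0,0,0,0,-0.021,0.149,0,0,0,0,-0.021,0.149,0,0,0,0,-0.021,0.149,0,0,0,0,-0.021,0.149,0,0,0,0]
}}

```text
time_s: 15.9
ee_pos: [0.5148, 0.0543, 0.0413]
tcp_rot: [3.142, 0.0, 1.711]
ft_force: [-0.0, -0.3, -0.1]
gripper_width: 0.0499
grip_force: 0.2
```

>>> {"method": "servo_tool", "body": {
  "series": [-0.007,0.05,0,0,0,0,-0.007,0.05,0,0,0,0,-0.007,0.05,0,0,0,0,0,0,0,0,0,0,0,0,0,0,0,0]
}}

```text
time_s: 16.4
ee_pos: [0.5143, 0.0572, 0.0413]
tcp_rot: [-3.142, -0.0, 1.711]
ft_force: [-0.6, 0.7, 0.9]
gripper_width: 0.0502
grip_force: 0.0
```

```bash
python3 d.py wrist w8 .020|head -4
```

```text
0.88 [504.2 131.8  88.4 115.4  98.2]
[0.51434176 0.0571808  0.04131622] stand -0.12246610105966838 -90.98763745355866 [0.0400947  0.11173162 1.03507853] 16.5
20 215 429 [[-44.2, 34.8], [44.4, 34.8]]
50 217 428 [[-44.1, 23.4], [44.7, 23.4]]
```

View pics/w8.png

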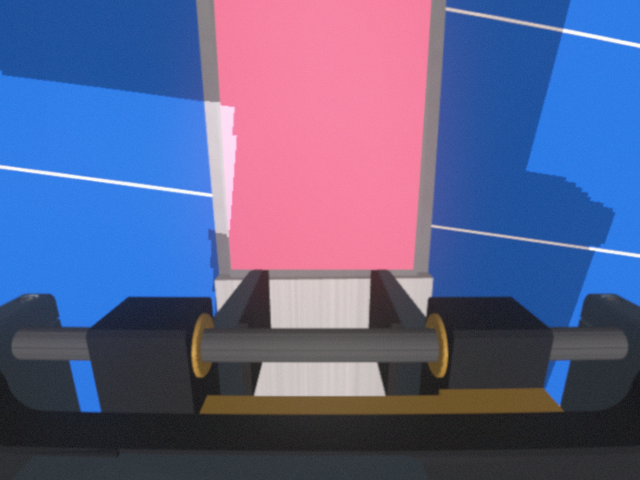

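The sheet's tail (columns 229–415) is centred between the rim edges (216–432). I'll creep on to the stop.

>>> {"method": "servo_tool", "body": {
  "series": [-0.007,0.05,0,0,0,0,-0.007,0.05,0,0,0,0,-0.007,0.05,0,0,0,0,0,0,0,0,0,0,0,0,0,0,0,0]
}}

```text
time_s: 17.0
ee_pos: [0.5152, 0.0591, 0.0416]
tcp_rot: [3.14, 0.002, 1.711]
ft_force: [4.0, -16.0, -0.8]
gripper_width: 0.0502
grip_force: 8.1
```

>>> {"method": "servo_tool", "body": {
  "series": [-0.007,0.05,0,0,0,0,-0.003,0.025,0,0,0,0,0,0,0,0,0,0,0,0,0,0,0,0,0,0,0,0,0,0]
}}

```text
time_s: 17.5
ee_pos: [0.5153, 0.0597, 0.0417]
tcp_rot: [3.139, 0.003, 1.712]
ft_force: [5.9, -27.4, -1.2]
gripper_width: 0.0503
grip_force: 14.2
```

>>> {"method": "servo_tool", "body": {
  "series": [0.035,-0.248,0,0,0,0,0.035,-0.248,0,0,0,0,0,0,1,0,0,0,0,0,1,0,0,0,0,-1,1,0,0,0]
}}

```text
time_s: 18.0
ee_pos: [0.5148, 0.0329, 0.1019]
tcp_rot: [-3.141, -0.001, 1.712]
ft_force: [-0.3, -0.4, 1.0]
gripper_width: 0.05
grip_force: 0.0
```

>>> {"method": "servo_tool", "body": {
  "series": [0,-1,1,0,0,0,0,-1,1,0,0,0,0,-1,1,0,0,0,0,-1,1,0,0,0,0,-1,1,0,0,0],
  "claw": 1
}}

```text
time_s: 18.5
ee_pos: [0.5147, -0.0689, 0.2021]
tcp_rot: [-3.141, -0.0, 1.711]
ft_force: [0.8, 0.2, 0.3]
gripper_width: 0.0869
grip_force: 0.0
```

>>> {"method": "servo_tool", "body": {
  "series": [0,-1,1,0,0,0,0,-1,1,0,0,0,0,-1,0,0,0,0,0,-1,0,0,0,0,0,-1,0,0,0,0]
}}

```text
time_s: 19.0
ee_pos: [0.5149, -0.1689, 0.2414]
tcp_rot: [3.142, -0.0, 1.711]
ft_force: [1.3, 0.1, -0.2]
gripper_width: 0.091
grip_force: 0.0
```

>>> {"method": "servo_tool", "body": {
  "series": [0,-1,0,0,0,0,0,-1,0,0,0,0,0,-1,0,0,0,0,0,-1,0,0,0,0,0,-1,0,0,0,0]
}}

```text
time_s: 19.5
ee_pos: [0.5149, -0.2689, 0.2412]
tcp_rot: [-3.141, -0.001, 1.711]
ft_force: [0.8, -0.6, 0.6]
gripper_width: 0.0913
grip_force: 0.0
```

>>> {"method": "servo_tool", "body": {
  "series": [0,-1,0,0,0,0,0,-1,0,0,0,0,0,-0.5,0,0,0,0,0,0,0,0,0,0,0,0,0,0,0,0]
}}

```text
time_s: 20.0
ee_pos: [0.515, -0.3178, 0.2411]
tcp_rot: [-3.141, -0.001, 1.711]
ft_force: [-0.3, 0.5, -0.6]
gripper_width: 0.0907
grip_force: 0.0
```

```bash
cat > e.py <<'E'
from h import *
f=bot.grab_frame("wrist"); save(f,"w9")
for r in bot.trace("upper_phone",f)[:3]: print(round(r["confidence"],2),rect(f,r["pixels"],.02),np.round(f["color"][r["pixels"]].mean(0)))
g=bot.grab_frame("top")
for r in bot.trace("separator",g)[:1]+bot.trace("stand",g)[:1]: print("sheet/stand top",rect(g,r["pixels"],.02))
np.savez("f9.npz",**{k:f[k] for k in("K","D","view")})
s=bot.get_state();print(s["ee_pos"],s["tcp_rot"],s["time_s"])
im=f["color"][:,:,::-1][:, :].copy(); t=cv2.resize(g["color"][190:250,170:290,::-1],(160,80),interpolation=cv2.INTER_CUBIC)
im[400:480,0:160]=t; cv2.imwrite("pics/w9.png",im)
E
python3 e.py
```

```text
0.78 [ 507.2 -272.    64.8  131.2   92.9] [37. 27. 44.]
0.63 [ 225.1 -389.3   63.8  129.7   59.7] [234. 231.  69.]
0.62 [ 650.9 -330.6   63.6  128.1   32.2] [194. 158.  44.]
sheet/stand top [536.7 -11.3  81.5 105.8  98. ]
[ 0.51517655 -0.31755148  0.24140059] [-3.14156318e+00 -6.76965087e-05  1.71155964e+00] 20.25
```

View pics/w9.png

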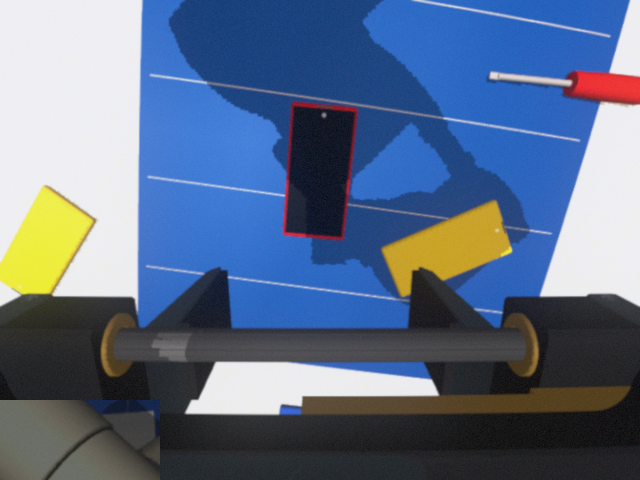

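The red phone's corners are at (291,102), (357,107), (343,240) and (284,234). That gives a centre of (507,-272), a size of 65×131 mm and a yaw of 2.9°, which fits. I'll grip it with the tips just above its underside so that the fingers clear the sheet later.

>>> {"method": "servo_tool", "body": {
  "series": [-0.133,0.758,-1,0,0,-0.6,-0.133,0.758,-1,0,0,0,-0.133,0.758,-1,0,0,0,0,0,-1,0,0,0,0,0,-1,0,0,0]
}}

```text
time_s: 20.75
ee_pos: [0.5072, -0.2719, 0.1408]
tcp_rot: [3.141, 0.0, 1.622]
ft_force: [0.2, 0.3, 0.3]
gripper_width: 0.0907
grip_force: 0.0
```

>>> {"method": "servo_tool", "body": {
  "series": [0,0,-1,0,0,0,0,0,-1,0,0,0,0,0,-1,0,0,0,0,0,-0.8,0,0,0,0,0,0,0,0,0]
}}

```text
time_s: 21.25
ee_pos: [0.5063, -0.2718, 0.0637]
tcp_rot: [-3.139, -0.002, 1.621]
ft_force: [-0.7, -0.4, 1.1]
gripper_width: 0.0914
grip_force: 0.0
```

```bash
python3 - <<'E'
from h import *
f=bot.grab_frame("wrist"); save(f,"w10")
for r in bot.trace("upper_phone",f)[:2]: print(round(r["confidence"],2),rect(f,r["pixels"],.02))
s=bot.get_state();print(s["ee_pos"],s["tcp_rot"],s["time_s"])
E
```

```text
0.94 [ 505.8 -252.1   63.8   92.7   92.9]
0.47 [ 680.4 -269.4    2.9    9.6  161.9]
[ 0.50725295 -0.27255409  0.06567569] [-3.14148430e+00 -5.95926045e-05  1.62110457e+00] 21.35
```

>>> {"method": "servo_tool", "body": {
  "series": [0,0,-0.7,0,0,0,0,0,-0.5,0,0,0,0,0,-0.145,0,0,0,0,0,0,0,0,0,0,0,0,0,0,0]
}}

```text
time_s: 21.85
ee_pos: [0.5072, -0.2727, 0.0385]
tcp_rot: [3.142, 0.0, 1.621]
ft_force: [-1.0, 0.6, 0.8]
gripper_width: 0.0909
grip_force: 0.0
```

>>> {"method": "servo_tool", "body": {
  "series": [0,0,0,0,0,0,0,0,0,0,0,0,0,0,0,0,0,0,0,0,0,0,0,0,0,0,0,0,0,0],
  "claw": -1,
  "squeeze": 20
}}

```text
time_s: 22.35
ee_pos: [0.5072, -0.2727, 0.0386]
tcp_rot: [3.141, 0.0, 1.621]
ft_force: [-0.5, -0.1, 2.1]
gripper_width: 0.064
grip_force: 20.0
```

>>> {"method": "servo_tool", "body": {
  "series": [0,0,0.3,0,0,0,0,0,0.7,0,0,0,0,0,1,0,0,0,0,0,1,0,0,0,0,0.47,1,0,0,0]
}}

```text
time_s: 22.85
ee_pos: [0.5073, -0.264, 0.1203]
tcp_rot: [3.141, 0.001, 1.62]
ft_force: [0.0, -0.4, -3.0]
gripper_width: 0.0636
grip_force: 20.0
```

>>> {"method": "servo_tool", "body": {
  "series": [-0.05,0.8,0.5,0,0,0.15,-0.05,1,0,0,0,0.15,-0.05,1,0,0,0,0.15,-0.05,1,0,0,0,0.15,-0.05,1,0,0,0,0]
}}

```text
time_s: 23.35
ee_pos: [0.5011, -0.1649, 0.1277]
tcp_rot: [-3.14, -0.001, 1.714]
ft_force: [0.6, -0.4, -1.7]
gripper_width: 0.0634
grip_force: 20.0
```

>>> {"method": "servo_tool", "body": {
  "series": [0,1,0,0,0,0,0,1,0,0,0,0,0,1,0,0,0,0,0,1,0,0,0,0,0,1,0,0,0,0]
}}

```text
time_s: 23.85
ee_pos: [0.5009, -0.0651, 0.1277]
tcp_rot: [-3.14, -0.001, 1.713]
ft_force: [-0.0, 0.3, -1.4]
gripper_width: 0.064
grip_force: 20.0
```

>>> {"method": "servo_tool", "body": {
  "series": [0,1,0,0,0,0,0,1,0,0,0,0,0,1,0,0,0,0,0,1,0,0,0,0,0,1,0,0,0,0]
}}

```text
time_s: 24.35
ee_pos: [0.5006, 0.0347, 0.1277]
tcp_rot: [-3.14, -0.0, 1.713]
ft_force: [-0.4, 0.2, -1.4]
gripper_width: 0.0637
grip_force: 20.0
```

```bash
cat > g.py <<'E'
from h import *
f=bot.grab_frame("wrist"); save(f,"w11")
for t,z in (("separator",.02),("stand",.011)):
    for r in bot.trace(t,f)[:1]: print(t,round(r["confidence"],2),rect(f,r["pixels"],z))
np.savez("f11.npz",**{k:f[k] for k in("K","D","view")})
s=bot.get_state();print(s["ee_pos"],s["tcp_rot"],s["gripper_width"],s["time_s"])
E
python3 g.py
```

```text
separator 0.71 [504.  137.2  88.6 122.5  98.4]
stand 0.73 [552.2 111.5  26.7 193.1  98.2]
[0.50081791 0.03450649 0.12778928] [-3.14004691e+00 -4.38888055e-04  1.71421506e+00] 0.06365758422968154 24.5
```

View pics/w11.png

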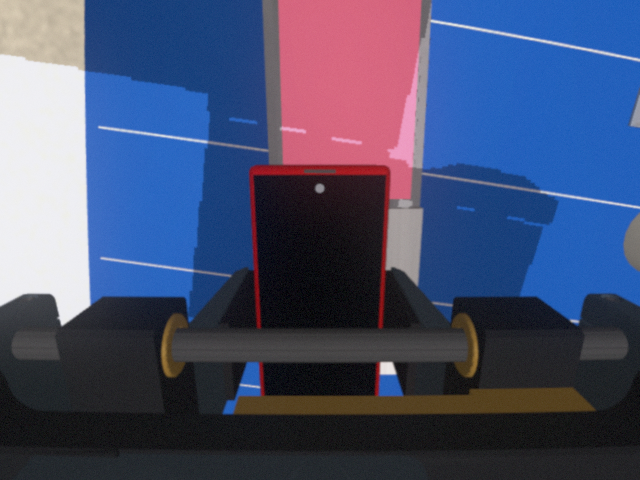

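The phone hangs flat and centred in the fingers (top edge at columns 250–390, row 167). The sheet lies square at 98.4°. Next I move above the target and lower to just short of contact.

>>> {"method": "servo_tool", "body": {
  "series": [0.0125,1,0,0,0,0,0.0125,1,0,0,0,0,0.0125,1,0,0,0,0,0.0125,1,0,0,0,0,0.0125,0.9,0,0,0,0]
}}

```text
time_s: 25.0
ee_pos: [0.5026, 0.1314, 0.128]
tcp_rot: [-3.141, 0.0, 1.712]
ft_force: [0.7, 0.1, -0.7]
gripper_width: 0.0634
grip_force: 20.0
```

>>> {"method": "servo_tool", "body": {
  "series": [0.0125,0.5,0,0,0,0,0,0.2,0,0,0,0,0,0,-0.6,0,0,0,0,0,-0.6,0,0,0,0,0,-0.6,0,0,0]
}}

```text
time_s: 25.5
ee_pos: [0.5032, 0.144, 0.091]
tcp_rot: [-3.141, 0.0, 1.71]
ft_force: [0.1, -0.0, -1.7]
gripper_width: 0.0638
grip_force: 20.0
```

>>> {"method": "servo_tool", "body": {
  "series": [0,0,-0.6,0,0,0,0,0,-0.6,0,0,0,0,0,-0.5,0,0,0,0,0,0,0,0,0,0,0,0,0,0,0]
}}

```text
time_s: 26.0
ee_pos: [0.5036, 0.1447, 0.0583]
tcp_rot: [-3.141, -0.0, 1.711]
ft_force: [0.1, -0.5, -1.3]
gripper_width: 0.0636
grip_force: 20.0
```

```bash
python3 - <<'E'
from h import *
f=bot.grab_frame("wrist"); save(f,"w12")
for t,z in (("separator",.02),("upper_phone",.037)):
    for r in bot.trace(t,f)[:1]: print(t,round(r["confidence"],2),rect(f,r["pixels"],z))
s=bot.get_state();print(s["ee_pos"],s["tcp_rot"],s["gripper_width"],s["ft_force"],s["time_s"])
E
```

```text
separator 0.87 [496.4 188.2  64.9  88.7   8.4]
upper_phone 0.59 [498.9 170.6  64.4  81.8  98. ]
[0.50393526 0.14477539 0.05889293] [ 3.14071056e+00 -1.81697212e-05  1.71085650e+00] 0.06379217092203862 [-0.15368935  0.48039876 -1.64512169] 26.15
```

>>> {"method": "servo_tool", "body": {
  "series": [-0.045,0.105,0,0,0,0,0,0,-0.2,0,0,0,0,0,-0.2,0,0,0,0,0,-0.1,0,0,0,0,0,0,0,0,0]
}}

```text
time_s: 26.65
ee_pos: [0.5025, 0.1467, 0.048]
tcp_rot: [-3.141, 0.0, 1.711]
ft_force: [-0.0, 0.4, -1.8]
gripper_width: 0.064
grip_force: 20.0
```

>>> {"method": "servo_tool", "body": {
  "series": [0,0,-0.03,0,0,0,0,0,-0.03,0,0,0,0,0,-0.02,0,0,0,0,0,0,0,0,0,0,0,0,0,0,0]
}}

```text
time_s: 27.15
ee_pos: [0.5027, 0.1468, 0.0468]
tcp_rot: [3.142, -0.0, 1.711]
ft_force: [0.3, -0.3, -2.1]
gripper_width: 0.0637
grip_force: 20.0
```

Not in contact yet (still carrying ~1.6 N). I'll go down in fractions of a millimetre.

>>> {"method": "servo_tool", "body": {
  "series": [0,0,-0.02,0,0,0,0,0,-0.01,0,0,0,0,0,0,0,0,0,0,0,0,0,0,0,0,0,0,0,0,0]
}}

```text
time_s: 27.65
ee_pos: [0.5028, 0.1468, 0.0465]
tcp_rot: [3.141, -0.0, 1.711]
ft_force: [-1.5, -0.3, 6.2]
gripper_width: 0.0638
grip_force: 20.0
```

>>> {"method": "servo_tool", "body": {
  "series": [0,0,-0.015,0,0,0,0,0,0,0,0,0,0,0,0,0,0,0,0,0,0,0,0,0,0,0,0,0,0,0]
}}

```text
time_s: 28.15
ee_pos: [0.5027, 0.1468, 0.0465]
tcp_rot: [3.141, 0.0, 1.711]
ft_force: [-3.0, -0.2, 13.4]
gripper_width: 0.0637
grip_force: 20.0
```

It is seated. I'll relax the press and release.

>>> {"method": "servo_tool", "body": {
  "series": [0,0,0.025,0,0,0,0,0,0,0,0,0,0,0,0,0,0,0,0,0,0,0,0,0,0,0,0,0,0,0],
  "squeeze": 5
}}

```text
time_s: 28.65
ee_pos: [0.5028, 0.1468, 0.0465]
tcp_rot: [3.141, -0.0, 1.711]
ft_force: [-0.8, 0.1, 5.2]
gripper_width: 0.064
grip_force: 5.0
```

>>> {"method": "servo_tool", "body": {
  "series": [0,0,0,0,0,0,0,0,0,0,0,0,0,0,0,0,0,0,0,0,0,0,0,0,0,0,0,0,0,0],
  "claw": 0.75
}}

```text
time_s: 29.15
ee_pos: [0.5027, 0.1468, 0.0464]
tcp_rot: [-3.141, -0.0, 1.711]
ft_force: [-0.1, -0.3, 0.4]
gripper_width: 0.0797
grip_force: 0.0
```

>>> {"method": "servo_tool", "body": {
  "series": [0,0,0.3,0,0,0,0,0,0.6,0,0,0,0,0,1,0,0,0,0,0,1,0,0,0,0,0,1,0,0,0]
}}

```text
time_s: 29.65
ee_pos: [0.5027, 0.1468, 0.1262]
tcp_rot: [3.141, 0.0, 1.711]
ft_force: [-0.4, -0.1, -0.6]
gripper_width: 0.0798
grip_force: 0.0
```

>>> {"method": "servo_tool", "body": {
  "series": [0,-0.5,1,0,0,0,0,-1,1,0,0,0,0,-1,1,0,0,0,0,-1,1,0,0,0,0,0,1,0,0,0]
}}

```text
time_s: 30.15
ee_pos: [0.5025, 0.075, 0.2263]
tcp_rot: [3.141, 0.001, 1.709]
ft_force: [-0.2, 0.7, 0.5]
gripper_width: 0.08
grip_force: 0.0
```

>>> {"method": "servo_tool", "body": {
  "series": [0,0,0.5,0,0,0,0,0,0,0,0,0,0,0,0,0,0,0,0,0,0,0,0,0,0,0,0,0,0,0]
}}

```text
time_s: 30.65
ee_pos: [0.5023, 0.077, 0.2336]
tcp_rot: [-3.14, -0.0, 1.711]
ft_force: [0.5, 0.3, 0.2]
gripper_width: 0.0797
grip_force: 0.0
```

```bash
python3 - <<'E'
from h import *
f=bot.grab_frame("wrist"); save(f,"w13")
for t,z in (("separator",.02),("upper_phone",.028),("stand",.011)):
    for r in bot.trace(t,f)[:1]: print(t,round(r["confidence"],2),rect(f,r["pixels"],z))
s=bot.get_state();print(s["ee_pos"],s["ft_force"],s["time_s"])
E
```

```text
separator 0.72 [502.9 148.3  89.2 146.8  98.5]
upper_phone 0.97 [501.8 147.7  65.6 131.6  98. ]
stand 0.62 [509.2  95.6 117.2 285.2  98.2]
[0.50259056 0.07685593 0.23408439] [ 0.04180339 -0.27780338  0.05104197] 30.85
```

View pics/w13.png

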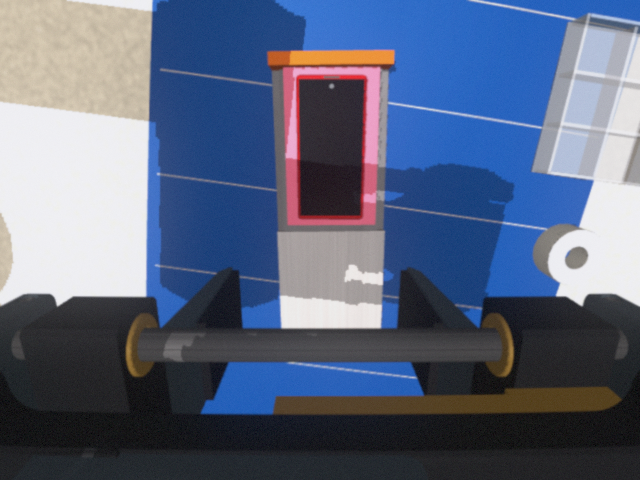

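The picture shows the sheet against the stop (rows 66–225), square and flat. The red phone lies centred on it (columns 297–367, rows 76–219), with its pose (501.8,147.7) at 98.0° matching the silver phone's to about 1 mm. The bystanders haven't moved, so I'm handing in.

```bash
python3 -c "
from rig import bot
print(bot.job_done())"
```

```text
the job is handed in; nothing more can be done
None
```

The sheet lies flat and square on the silver phone against the end stop, and the red phone lies released on top, within about 1 mm of centred; I handed the job in at about 31 s.

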